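# Sweep the lamp levers off, leave the chiller on

### The arm

A 6-joint arm with a two-finger parallel gripper is mounted at the origin on a cart in front of the work surface, level with it; the furniture and walls round the work are solid. World frame = base frame: x ahead of the robot, y to its left, z up, the work surface at z = 0. Lengths are in m, angles in rad, forces in N, time in s.
With the tool pointing down it reaches from about 0.325 to 0.775 m from the base axis. Payload 5.5 kg.
Tool frame: the origin (TCP) lies midway between the tips of the shut fingers; the grasp point (between the pads) lies 19 mm behind it; z points along the fingers, y is the direction in which the jaws open and shut (so a half turn about z gives the same grasp; the last joint's range is limited). The gripper opens to 85 mm and grips with 20 to 120 N. Pads are 22 mm wide; open, the fingers measure 114 mm over their backs; the gripper's body (76 mm by 85 mm) begins 54 mm behind the grasp point. The pads swing forward as they close: fully open they stand 13 mm farther back than shut.
Start: joints at [1.132, 0.091, 1.231, -0, 1.82, -0.057], TCP at [0.224, 0.557, 0.197] pointing down, gripper open.
Joint ranges: [-2.87, 2.87], [-0.86, 2.18], [0.17, 2.46], [-1.51, 4.65], [0.06, 2.69], [-2.65, 2.65]. Speed limits (rad/s): [2.57, 2.57, 3.01, 3.14, 3.14, 3.14].

### API

Orientations are given as a unit quaternion [w, x, y, z].
In Python, from rig import robot, imaging gives the robot as it stands.
- The arm moves only by the tool carry_out, never from a script. Its argument "deltas" is a list of rows, each an object with "travel": the shift along the world's x, y, z in mm, a list of three; "delta_rot": the turn, a rotation vector about the world's x, y, z in degrees, a list of three; "jaw": the opening, from 0 (shut) to 1 (fully open). In form: [{"travel": [x, y, z], "delta_rot": [rx, ry, rz], "jaw": jaw}, ...]. A call has 1 to 8 rows; each row is the pose to reach, as a shift and turn from the pose commanded when the call began; what a row does not reach only later rows make up. A row lasts 1/8 s, in which the tool goes at most 62.5 mm and 10.7 degrees, less where a joint would pass 70% of its speed; a pose out of reach is approached as far as the arm can. A call with a gripper value outside its range is refused whole. The fingers move at their own pace and stop on an object; "squeeze" is the grip in N (left out, the last holds). Time passes only in rows, so rows that repeat a pose let the fingers close. It gives the time, the measured TCP pose, the force and the opening at its end, in the units of the state.
- robot.get_state(): the state, without advancing time (a new reading comes with each control period).
- imaging.grab_frame(name): name is "scene" or "top"; returns the picture (420x560x3 uint8, red, green, blue); there is no depth.
- imaging.camera_info(name): a dict with "fx", "fy", "cx", "cy" (pixels), "T" (4x4, takes a point from camera to world coordinates). Camera axes: x right, y down, z forward; pixel columns grow to the right and rows downward; lengths in m; the calibration is good to about 2 mm. A picture is of the moment at which its call begins. camera_info takes no time and is no camera call.
- robot.hand_in(): hands the job in, once; it reports no verdict.
The state is a dict: "time_s": time; "joint_positions": joint angles; "dq": joint speeds; "joint_efforts": joint torques, N m; "eef_pos": TCP position; "ee_rot": TCP orientation; "contact_force": force on the tool from outside, world axes, zero at the start; "ft_torque": the same for the moment, N m; "gripper_width": opening from 0.0 (shut) to 1.0 (fully open).
Only numpy, scipy, OpenCV 4.12 (cv2) and the standard library are available. Lean on these libraries where they do the work, as an engineer would, in place of code of your own. Each camera call takes 0.05 s, during which the arm holds its last target.

### The job

Closing time: switch off the four ball-tipped lamp levers of the switch desk in one continuous finger drag along the row, so that each lies right down, or very nearly, against its stop; do not lift the finger off the row before the last of them is down. Leave the T-shaped chiller lever at the end of the row switched on, press and bump the desk only gently, and leave the spice jar and the two white pots where they stand.

Things in the scene. Friction and masses are not known exactly. Their poses are not given: they have to be found in the camera images.
- bank: Grey switch desk fixed to the worktop, 276 wide (y) x 120 x 188 mm high; origin at the centre of its underside, front to its -x. Above its sloping face (30 deg from level) juts a clear shelf with aluminium rim, x -22 to +65, z 178 to 188 mm: a hand pointing straight down does not fit over the levers; lean it toward the robot, fingers square to the face (30 deg from vertical).
- face: Sloping face; origin under the middle of the lever row, z straight out, y along the row, x up the slope. A rigid lever plate (70 along x, 256 mm along y, centred; pivots on its surface at x = 0) stands out of it by an unreported amount: its surface is 3 to 23 mm above this origin. To find it, touch the black foam rest, 50 x 36 mm, centre x 0, y -100, top 6 mm above the plate, sinks 1 mm per 2 N.
- lamp1 (a joint): First lamp lever, pivot y = -60 mm on the face; 6 mm stem, 8 mm ball centred 24 mm from the pivot. 0 = square to the plate; on = leans to -y (starts -0.40 to -0.15 rad); stop 1.257 rad to +y (ball's top 11.4 mm above the plate); off = over 1.05 rad (top under 16 mm). Stiff (0.035 Nm), no snap: a fingertip dragged to +y 12.5-14.5 mm above the plate leaves it right; lower jams on the stops.
- lamp2 (a joint): Second lamp lever, pivot at y = -28 mm, as lamp1.
- lamp3 (a joint): Third lamp lever, pivot at y = +4 mm, as lamp1.
- lamp4 (a joint): Fourth and last lamp lever, pivot at y = +36 mm, as lamp1. It is down once the finger's leading edge is past y = +61 mm.
- chiller (a joint): Chiller lever, the same but with a 34 mm crossbar (T) instead of the ball, pivot at y = +104 mm; starts on at -0.40 to -0.20 rad (its bar then reaches back to y = +90 mm) and must stay on, below 0.1 rad.
- cinnamon_jar: Spice jar, 41 mm across, 105 mm tall, loose on the clear shelf; origin at the centre of its underside. Bystander.
- ramekin1: White porcelain pot, 66 mm across, 37 mm high, on the worktop in front of the desk; origin at the centre of its underside. Bystander.
- ramekin2: White porcelain pot, 68 mm across, 37 mm high, on the worktop in front of the desk; origin at the centre of its underside. Bystander.

How it is judged:
At the end, for the whole second after the job is handed in: All four lamp levers rest more than 1.05 rad (60 degrees) past upright, the chiller lever is still on (below 0.1 rad) (value of joint each of lamp1, lamp2, lamp3, lamp4 above 1.05 rad and value of joint chiller below 0.1 rad); the robot touches nothing.
It fails at once if the finger is lifted off the row (grasp point over 80 mm out from the sloping face, about 25 mm of lift) after the first lamp is off and before all four are (value of joint any of lamp1, lamp2, lamp3, lamp4 above 1.05 rad and value of joint any of lamp1, lamp2, lamp3, lamp4 below 1.05 rad and z of the grasp point in the frame of face above 0.08 m).
It fails at once if the chiller lever is switched off (over 0.1 rad) (value of joint chiller above 0.1 rad).
It fails at once if the desk is pressed or bumped with more than 40 N (contact force between any of the fingers, the arm and bank above 40 N).
It fails at once if the jar or a pot is moved more than 30 mm (distance of any of cinnamon_jar, ramekin1, ramekin2 from where it was at the start of the episode above 0.03 m).
It also fails if it takes over 38 s, if anything falls off the work surface, if the arm or the gripper's body presses on something with over 40 N, if the wrist force passes 120 N, or if a joint passes its speed limit or range.

## Working session

There is one attempt and no reset: what is moved stays moved. The work goes in short steps, Python scripts to look and compute and a tool call to move; the robot and the scene stay as the last step left them, time stands still between calls to the robot, and variables do not carry over. Pictures are saved under pics/ and viewed, and the job is handed in when it is done.

Besides the shell and the picture viewer there is one more tool, called after "Emit:" by a JSON object that holds its "fn" and its "kwargs", one argument or row to a line. carry_out: Moves the arm, as the interface text tells. Its arguments: {"type":"object","properties":{"deltas":{"type":"array","items":{"type":"object","properties":{"travel":{"type":"array","items":{"type":"number"}},"delta_rot":{"type":"array","items":{"type":"number"}},"jaw":{"type":"number"}}}},"squeeze":{"type":"number"}},"required":["deltas"]}

```bash
mkdir -p pics; python3 - <<'E'
from rig import robot, imaging
import cv2
print(robot.get_state())
for n in("scene","top"):
    im=imaging.grab_frame(n); cv2.imwrite(f"pics/{n}0.png",im[:,:,::-1]); print(n,imaging.camera_info(n))
E
```

```text
{'time_s': 0.0, 'joint_positions': array([ 1.13229301e+00,  9.18167339e-02,  1.23187703e+00,  1.83286118e-05,
        1.81978039e+00, -5.67392741e-02]), 'dq': array([-0.00032168,  0.00042856, -0.00108431, -0.00080856, -0.00110898,
        0.0015488 ]), 'joint_efforts': array([-2.06990902e-03, -4.58728087e+01, -4.18017197e+01, -4.26048400e-04,
        1.18074691e-02,  2.66416487e-05]), 'eef_pos': array([0.22340714, 0.55648908, 0.19568114]), 'ee_rot': array([-2.39188227e-04,  1.89722679e-01,  9.81837268e-01, -9.09873847e-04]), 'contact_force': array([0.32513221, 0.73635995, 1.0757388 ]), 'ft_torque': array([ 0.01624143, -0.02736191, -0.01619185]), 'gripper_width': 1.0040311112078477}
scene {'fx': 487.4347951521498, 'fy': 487.4347951521498, 'cx': 286.9459271356469, 'cy': 205.02224965346522, 'T': array([[-0.72725172, -0.52954746,  0.43667427,  0.025028  ],
       [-0.68612897,  0.57777839, -0.44203977,  0.14774111],
       [-0.01821992, -0.62108906, -0.78352819,  0.92246542],
       [ 0.        ,  0.        ,  0.        ,  1.        ]])}
top {'fx': 404.1341206077011, 'fy': 404.1341206077011, 'cx': 274.3543555061777, 'cy': 208.53888405233064, 'T': array([[ 0.0849527 , -0.87503764,  0.47654189,  0.07012859],
       [-0.99637853, -0.07632801,  0.03746819, -0.32965989],
       [ 0.00358741, -0.47799913, -0.87835298,  0.89945046],
       [ 0.        ,  0.        ,  0.        ,  1.        ]])}
```

View pics/scene0.png

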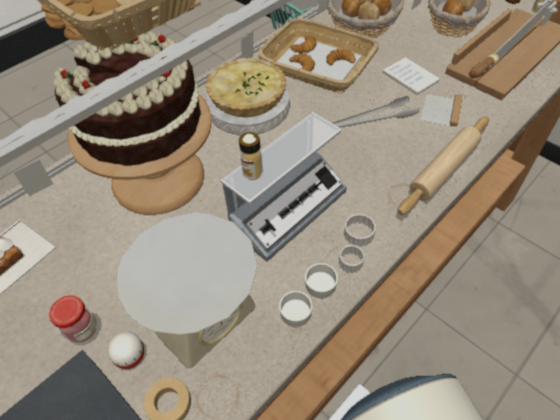

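View pics/top0.png

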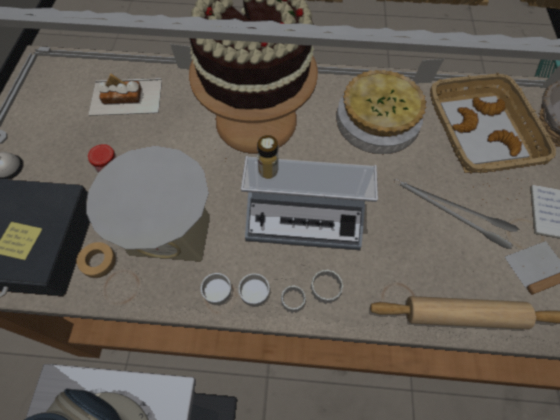

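```bash
python3 - <<'E'
import cv2
a=cv2.imread("pics/scene0.png")[110:260,215:365]; cv2.imwrite("pics/s0c.png",cv2.resize(a,(600,600),interpolation=cv2.INTER_CUBIC))
a=cv2.imread("pics/top0.png")[130:310,190:390]; cv2.imwrite("pics/t0c.png",cv2.resize(a,(667,600),interpolation=cv2.INTER_CUBIC))
E
```

```text
(no output)
```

View pics/s0c.png

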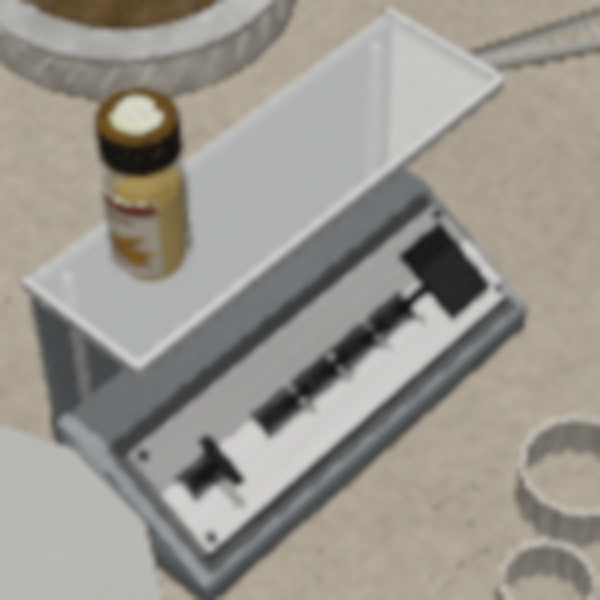

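View pics/t0c.png

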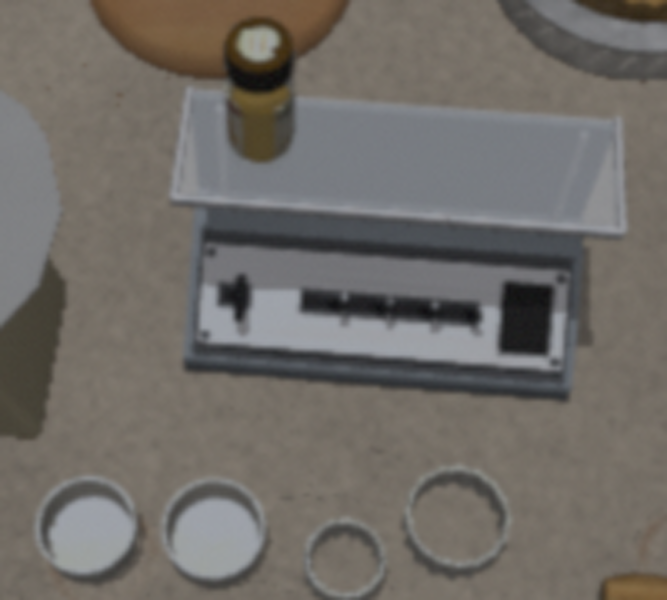

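```bash
cat > h.py <<'E'
import numpy as np, cv2
from rig import robot, imaging
CI={n:imaging.camera_info(n) for n in("scene","top")}
def ray(n,p):
    c=CI[n];d=c["T"][:3,:3]@np.array([(p[0]-c["cx"])/c["fx"],(p[1]-c["cy"])/c["fy"],1]);return c["T"][:3,3],d/np.linalg.norm(d)
def onz(n,p,z):
    o,d=ray(n,p);return o+d*(z-o[2])/d[2]
def tri(ps,pt):
    A=np.zeros((3,3));b=np.zeros(3);L=[ray("scene",ps),ray("top",pt)]
    for o,d in L:
        P=np.eye(3)-np.outer(d,d);A+=P;b+=P@o
    x=np.linalg.solve(A,b);return x,[np.linalg.norm((np.eye(3)-np.outer(d,d))@(x-o))*1e3 for o,d in L]
def proj(n,X):
    c=CI[n];q=c["T"][:3,:3].T@(np.array(X)-c["T"][:3,3]);return np.array([c["fx"]*q[0]/q[2]+c["cx"],c["fy"]*q[1]/q[2]+c["cy"]])
E
python3 - <<'E'
from h import *
np.set_printoptions(precision=4,suppress=True)
S=lambda u,v:(215+u*.25,110+v*.25)
T=lambda u,v:(190+u*.3,130+v*.3)
P={"shNL":(S(138,368),T(172,202)),"shNR":(S(502,80),T(625,232)),"shFL":(S(25,283),T(187,88)),"shFR":(S(390,10),T(620,119)),
"baseNR":(S(523,320),T(570,398)),"scrNR":(S(501,290),T(558,362)),"scrFR":(S(437,213),T(562,279)),"scrNL":(S(211,539),T(205,335)),"scrFL":(S(144,456),T(210,252)),
"foamNR":(S(455,317),T(551,355)),"foamFL":(S(440,222),T(502,282)),"foamFR":(0,0),"pan":((188,270),(148,200)),"jar":(S(137,115),T(258,42))}
P["foamNL"]=(S(402,257),T(498,350));P["foamFL"]=(S(402,257),T(502,282));P["foamFR"]=(S(437,222),T(552,285));P["foamNR"]=(S(488,281),T(551,355));P["foamNL"]=(S(455,317),T(498,350))
for k,(a,b) in P.items():
    if a!=0: print(k,*tri(a,b))
E
```

```text
shNL [ 0.498  -0.2274  0.1791] [np.float64(0.5452645999325637), np.float64(0.5452645999324519)]
shNR [ 0.501  -0.5093  0.1754] [np.float64(1.2127423590608557), np.float64(1.2127423590609738)]
shFL [ 0.5819 -0.2269  0.1804] [np.float64(1.4796608629266834), np.float64(1.4796608629267198)]
shFR [ 0.5831 -0.5082  0.1792] [np.float64(1.288081716388179), np.float64(1.2880817163883023)]
baseNR [ 0.4674 -0.5095 -0.006 ] [np.float64(0.006008023465743831), np.float64(0.00600802346584339)]
scrNR [ 0.4772 -0.4945  0.0292] [np.float64(1.5487080597654113), np.float64(1.5487080597653509)]
scrFR [ 0.5268 -0.4918  0.0627] [np.float64(0.6436488806216685), np.float64(0.6436488806215591)]
scrNL [ 0.475  -0.244   0.0352] [np.float64(0.438411435546935), np.float64(0.4384114355469243)]
scrFL [ 0.524  -0.2436  0.0676] [np.float64(0.850673949642816), np.float64(0.8506739496428377)]
foamNR [ 0.4807 -0.488   0.0377] [np.float64(0.7249020707052872), np.float64(0.7249020707052061)]
foamFL [ 0.5186 -0.4494  0.0649] [np.float64(1.4999394144560694), np.float64(1.4999394144562184)]
foamFR [ 0.5203 -0.4842  0.0652] [np.float64(0.43461371461257464), np.float64(0.4346137146124471)]
pan [ 0.4557 -0.0432  0.1918] [np.float64(3.7944849377546186), np.float64(3.7944849377544747)]
jar [ 0.5411 -0.2785  0.2872] [np.float64(1.3024758136198165), np.float64(1.302475813619772)]
foamNL [ 0.4768 -0.4502  0.0425] [np.float64(1.3173650299372826), np.float64(1.3173650299372606)]
```

```bash
python3 - <<'E'
from h import *
np.set_printoptions(precision=4,suppress=True)
S=lambda u,v:np.array((215+u*.25,110+v*.25))
T=lambda u,v:np.array((190+u*.3,130+v*.3))
G={n:cv2.GaussianBlur(cv2.cvtColor(cv2.imread(f"pics/{n}0.png"),cv2.COLOR_BGR2GRAY),(0,0),.8).astype(np.float32) for n in("scene","top")}
def fit(n,a,b,z,w=4,f=(.06,.94)):
    # sub-pixel gradient along normals of the rough line a->b
    d=(b-a)/np.linalg.norm(b-a);nn=np.array([-d[1],d[0]]);s=np.arange(-w,w+.01,.25);pts=[]
    for t in np.linspace(*f,120):
        q=(a+t*(b-a))[None]+s[:,None]*nn
        v=cv2.remap(G[n],q[:,:1].astype(np.float32),q[:,1:].astype(np.float32),cv2.INTER_CUBIC)[:,0]
        g=np.abs(np.gradient(v));k=g.argmax();pts.append(q[k])
    vx,vy,x0,y0=cv2.fitLine(np.array(pts,np.float32),cv2.DIST_HUBER,0,.01,.01).ravel()
    e=np.array(pts)-[x0,y0];r=np.abs(e@[-vy,vx]);
    A=np.array([x0,y0]);D=np.array([vx,vy])
    p,q=A+D*((a-A)@D),A+D*((b-A)@D)
    P,Q=onz(n,p,z),onz(n,q,z);u=(Q-P) if Q[1]>P[1] else P-Q
    print(n,"res",np.median(r).round(2),"ends",p.round(1),q.round(1),P,Q,"yaw",np.degrees(np.arctan2(-u[0],u[1])).round(2))
print("plate near");fit("scene",S(211,553),S(511,290),.03,3,(.1,.9));fit("top",T(195,345),T(562,372),.03,3,(.1,.9))
print("shelf near");fit("scene",S(138,368),S(502,80),.183);fit("top",T(172,202),T(625,232),.183)
print("shelf far");fit("scene",S(25,283),S(390,10),.183,f=(.5,.95));fit("top",T(187,88),T(620,119),.183,f=(.3,.95))
print("base near");fit("top",T(187,368),T(570,398),.0)
for s,t in((S(211,539),S(501,290)),(S(144,456),S(437,213))):
    for z in (.035,.068):print("scr scene",onz("scene",s,z),onz("scene",t,z))
print("pan top", onz("top",(148,200),.2), [onz("top",(x,200),.2) for x in (90,207)],[onz("top",(148,y),.2) for y in (155,245)])
for p in((90,530),(215,530)): print("pot",onz("top",T(*p),.037))
E
```

```text
plate near
scene res 0.22 ends [267.2 247.6] [342.5 182.2] [ 0.4726 -0.2401  0.03  ] [ 0.4717 -0.4979  0.03  ] yaw -0.2
top res 0.21 ends [248.6 232.1] [358.6 241. ] [ 0.4732 -0.2371  0.03  ] [ 0.4726 -0.4972  0.03  ] yaw -0.14
shelf near
scene res 0.21 ends [249.6 202.1] [340.3 129.7] [ 0.4959 -0.2255  0.183 ] [ 0.4956 -0.5025  0.183 ] yaw -0.05
top res 0.18 ends [241.7 189.7] [377.5 200. ] [ 0.4972 -0.2279  0.183 ] [ 0.497  -0.5074  0.183 ] yaw -0.04
shelf far
scene res 0.2 ends [220.3 179.5] [311.9 111.7] [ 0.582  -0.2262  0.183 ] [ 0.5815 -0.5053  0.183 ] yaw -0.12
top res 0.24 ends [246.1 155.8] [376.  165.3] [ 0.5833 -0.227   0.183 ] [ 0.5831 -0.5075  0.183 ] yaw -0.04
base near
top res 0.21 ends [246.1 240.9] [360.9 250.2] [ 0.4632 -0.2305  0.    ] [ 0.4628 -0.5081  0.    ] yaw -0.08
scr scene [ 0.4746 -0.244   0.035 ] [ 0.4725 -0.4899  0.035 ]
scr scene [ 0.4578 -0.2295  0.068 ] [ 0.4559 -0.4662  0.068 ]
scr scene [ 0.542  -0.2583  0.035 ] [ 0.5422 -0.5121  0.035 ]
scr scene [ 0.5227 -0.2432  0.068 ] [ 0.523  -0.4876  0.068 ]
pan top [ 0.447  -0.0476  0.2   ] [array([0.437 , 0.0672, 0.2   ]), array([ 0.4572, -0.1645,  0.2   ])] [array([ 0.5551, -0.0219,  0.2   ]), array([ 0.3514, -0.0703,  0.2   ])]
pot [ 0.3271 -0.1847  0.037 ]
pot [ 0.3342 -0.2666  0.037 ]
```

Emit:
{"fn": "carry_out", "kwargs": {
  "deltas": [
    {"travel": [0,0,60],"delta_rot": [0,0,0],"jaw": 0},
    {"travel": [0,0,120],"delta_rot": [0,0,0],"jaw": 0},
    {"travel": [0,0,180],"delta_rot": [0,0,-5],"jaw": 0},
    {"travel": [30,-30,200],"delta_rot": [0,0,-13],"jaw": 0},
    {"travel": [65,-75,200],"delta_rot": [0,0,-21],"jaw": 0},
    {"travel": [100,-120,200],"delta_rot": [0,0,-29],"jaw": 0},
    {"travel": [130,-165,200],"delta_rot": [0,0,-37],"jaw": 0},
    {"travel": [160,-210,200],"delta_rot": [0,0,-45],"jaw": 0}
  ]
}}

```text
time_s: 1.1
eef_pos: [0.3843, 0.3453, 0.3962]
ee_rot: [-0.0, 0.553, 0.833, -0.0]
contact_force: [1.0, 0.3, -0.0]
gripper_width: 0.001
```

Emit:
{"fn": "carry_out", "kwargs": {
  "deltas": [
    {"travel": [15,-55,0],"delta_rot": [0,0,-9],"jaw": 0},
    {"travel": [25,-110,0],"delta_rot": [0,0,-18],"jaw": 0},
    {"travel": [35,-165,0],"delta_rot": [0,0,-27],"jaw": 0},
    {"travel": [45,-220,0],"delta_rot": [0,0,-36],"jaw": 0},
    {"travel": [50,-275,0],"delta_rot": [0,0,-45],"jaw": 0},
    {"travel": [55,-330,0],"delta_rot": [0,0,-54],"jaw": 0},
    {"travel": [55,-385,0],"delta_rot": [0,0,-63],"jaw": 0},
    {"travel": [50,-440,0],"delta_rot": [0,0,-72],"jaw": 0}
  ]
}}

```text
time_s: 2.1
eef_pos: [0.4333, -0.095, 0.3961]
ee_rot: [-0.0, 0.937, 0.349, -0.0]
contact_force: [0.6, -0.1, 0.1]
gripper_width: 0.0
```

Emit:
{"fn": "carry_out", "kwargs": {
  "deltas": [
    {"travel": [-5,-55,0],"delta_rot": [0,0,-7],"jaw": 0},
    {"travel": [-10,-110,0],"delta_rot": [0,0,-14],"jaw": 0},
    {"travel": [-15,-165,0],"delta_rot": [0,0,-21],"jaw": 0},
    {"travel": [-20,-220,0],"delta_rot": [0,0,-28],"jaw": 0},
    {"travel": [-25,-275,0],"delta_rot": [0,0,-35],"jaw": 0},
    {"travel": [-30,-330,0],"delta_rot": [0,0,-41],"jaw": 0},
    {"travel": [-30,-372,0],"delta_rot": [0,0,-41.1],"jaw": 0},
    {"travel": [-30,-372,0],"delta_rot": [0,0,-41.1],"jaw": 0}
  ]
}}

```text
time_s: 3.1
eef_pos: [0.4031, -0.4683, 0.3924]
ee_rot: [-0.002, 1.0, -0.002, -0.002]
contact_force: [-0.4, -0.2, -1.0]
gripper_width: -0.0
```

Emit:
{"fn": "carry_out", "kwargs": {
  "deltas": [
    {"travel": [0,0,-20],"delta_rot": [0,-7.5,0],"jaw": 0},
    {"travel": [0,0,-40],"delta_rot": [0,-15,0],"jaw": 0},
    {"travel": [0,0,-80],"delta_rot": [0,-22.5,0],"jaw": 0},
    {"travel": [0,0,-120],"delta_rot": [0,-30,0],"jaw": 0},
    {"travel": [0,0,-150],"delta_rot": [0,-30,0],"jaw": 0},
    {"travel": [0,0,-150],"delta_rot": [0,-30,0],"jaw": 0}
  ]
}}

```text
time_s: 3.85
eef_pos: [0.4029, -0.4632, 0.2437]
ee_rot: [-0.002, 0.966, -0.0, 0.258]
contact_force: [0.0, -0.2, -0.2]
gripper_width: 0.001
```

```bash
python3 - <<'E'
from h import *
from scipy.spatial.transform import Rotation as R
s=robot.get_state();print({k:np.round(v,4) for k,v in s.items()});w=s["ee_rot"];print(R.from_quat([*w[1:],w[0]]).as_matrix().round(4))
for n in("scene","top"):
    im=imaging.grab_frame(n)[:,:,::-1]; cv2.imwrite(f"pics/{n}1.png",im)
E
```

```text
{'time_s': np.float64(3.85), 'joint_positions': array([-1.2022, -0.1448,  1.4677,  0.4855,  1.6135,  0.4415]), 'dq': array([ 0.0145, -0.0002, -0.1202,  0.0135,  0.0147,  0.0121]), 'joint_efforts': array([ -0.5437, -35.596 , -40.5497,   2.3113,  -1.3161,  -0.149 ]), 'eef_pos': array([ 0.4029, -0.4632,  0.2437]), 'ee_rot': array([-2.400e-03,  9.662e-01, -4.000e-04,  2.578e-01]), 'contact_force': array([ 0.0157, -0.2439, -0.2346]), 'ft_torque': array([ 0.0197,  0.1877, -0.0343]), 'gripper_width': np.float64(0.001)}
[[ 8.671e-01  4.000e-04  4.981e-01]
 [-2.000e-03 -1.000e+00  4.400e-03]
 [ 4.981e-01 -4.800e-03 -8.671e-01]]
```

View pics/scene1.png

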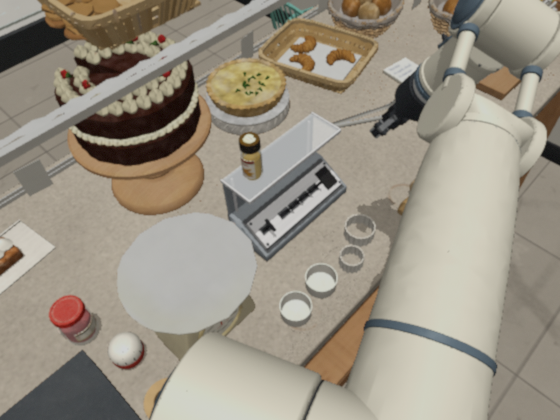

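View pics/top1.png

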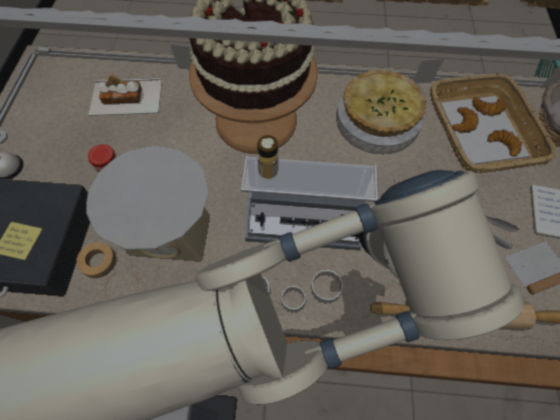

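Emit:
{"fn": "carry_out", "kwargs": {
  "deltas": [
    {"travel": [25,-4,-50],"delta_rot": [0,0,0],"jaw": 0},
    {"travel": [50,-4,-100],"delta_rot": [0,0,0],"jaw": 0},
    {"travel": [56,-4,-115],"delta_rot": [0,0,0],"jaw": 0},
    {"travel": [56,-4,-115],"delta_rot": [0,0,0],"jaw": 0},
    {"travel": [56,-4,-115],"delta_rot": [0,0,0],"jaw": 0}
  ]
}}

```text
time_s: 4.58
eef_pos: [0.46, -0.4706, 0.1358]
ee_rot: [0.002, 0.966, 0.001, 0.26]
contact_force: [0.4, -0.3, 0.8]
gripper_width: -0.0
```

```bash
python3 - <<'E'
from h import *
s=robot.get_state();print({k:np.round(v,4) for k,v in s.items()})
im=imaging.grab_frame("scene")[:,:,::-1].copy();p=proj("scene",s["eef_pos"]);print(p)
cv2.imwrite("pics/s2.png",cv2.resize(im[80:260,210:410],(667,600),interpolation=cv2.INTER_CUBIC))
print((p-[210,80])*667/200)
E
```

```text
{'time_s': np.float64(4.575), 'joint_positions': array([-1.1088, -0.0582,  1.5791,  0.473 ,  1.3857,  0.4277]), 'dq': array([-0.0097, -0.0058,  0.0049,  0.0012, -0.0047, -0.0002]), 'joint_efforts': array([ 3.35500e-01, -3.90324e+01, -4.17696e+01,  2.40420e+00,
       -1.10500e+00,  1.80000e-03]), 'eef_pos': array([ 0.46  , -0.4706,  0.1358]), 'ee_rot': array([2.300e-03, 9.656e-01, 7.000e-04, 2.600e-01]), 'contact_force': array([ 0.443 , -0.2765,  0.7536]), 'ft_torque': array([ 0.0309,  0.1994, -0.0121]), 'gripper_width': np.float64(-0.0004)}
[342.14595231 160.33193136]
[440.70675094 267.9069911 ]
```

View pics/s2.png

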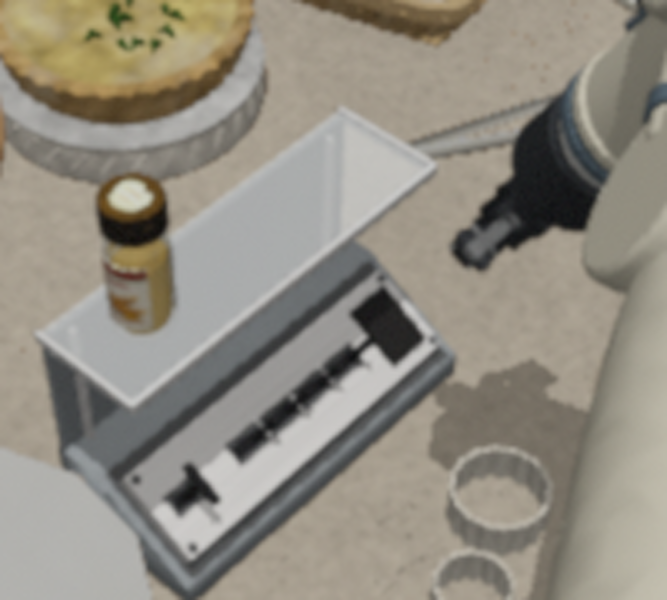

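```bash
python3 - <<'E'
from h import *
s=robot.get_state()
im=imaging.grab_frame("scene")[:,:,::-1].copy()
a=cv2.resize(im[110:190,320:420],(800,640),interpolation=cv2.INTER_CUBIC)[:600]
from scipy.spatial.transform import Rotation as R
w=s["ee_rot"];M=R.from_quat([*w[1:],w[0]]).as_matrix()
for L in (0,-.02,-.04,-.073):
  for y in(-.0145,0,.0145):
    p=(proj("scene",s["eef_pos"]+M[:,2]*L+M[:,1]*y)-[320,110])*8;cv2.circle(a,tuple(int(v) for v in p),3,(0,0,255),-1);print(L,y,p.round())
cv2.imwrite("pics/s3.png",a)
E
```

```text
0 -0.0145 [144. 431.]
0 0 [178. 403.]
0 0.0145 [211. 375.]
-0.02 -0.0145 [177. 406.]
-0.02 0 [211. 377.]
-0.02 0.0145 [244. 349.]
-0.04 -0.0145 [210. 380.]
-0.04 0 [245. 351.]
-0.04 0.0145 [279. 322.]
-0.073 -0.0145 [269. 334.]
-0.073 0 [304. 304.]
-0.073 0.0145 [338. 275.]
```

View pics/s3.png

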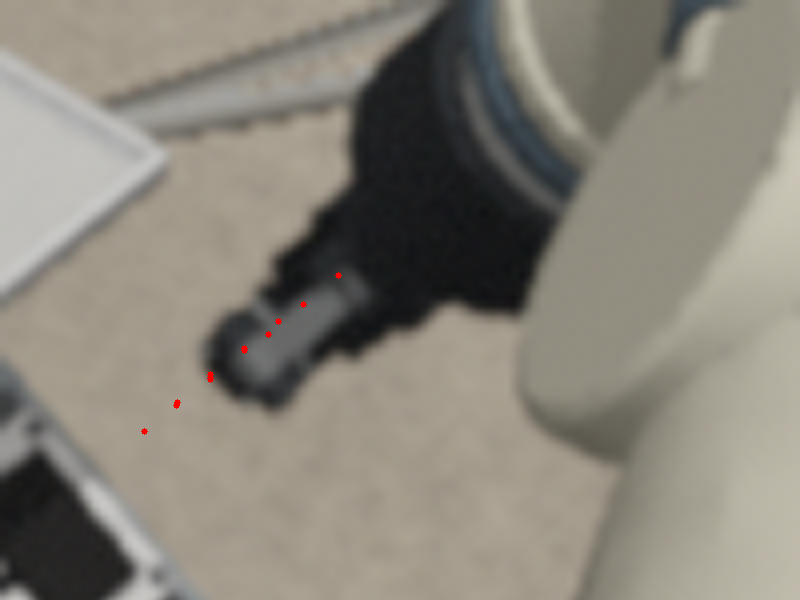

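```bash
python3 - <<'E'
from h import *
p=proj("scene",[.4029,-.4632,.2437]);print(p)
im=cv2.imread("pics/scene1.png")
a=cv2.resize(im[80:160,350:450],(800,640),interpolation=cv2.INTER_CUBIC)[:600]
for q in ([.4029,-.4632,.2437],[.3829,-.4632,.2437+.0346]):
  cv2.circle(a,tuple(int(v) for v in (proj("scene",q)-[350,80])*8),4,(0,0,255),-1)
cv2.imwrite("pics/s4.png",a)
for n in CI: print(n,[ (imaging.camera_info(n)["T"]-CI[n]["T"]).max()])
print([proj("top",[x,-.47,z]) for x,z in((.46,.136),(.499,.058))])
im=imaging.grab_frame("top")[:,:,::-1];cv2.imwrite("pics/t2.png",cv2.resize(im[100:340,200:500],(750,600)))
E
```

```text
[365.96366506 138.72220578]
scene [np.float64(0.0)]
top [np.float64(0.0)]
[array([355.17715847, 224.9150466 ]), array([348.98074434, 224.75487918])]
```

View pics/s4.png

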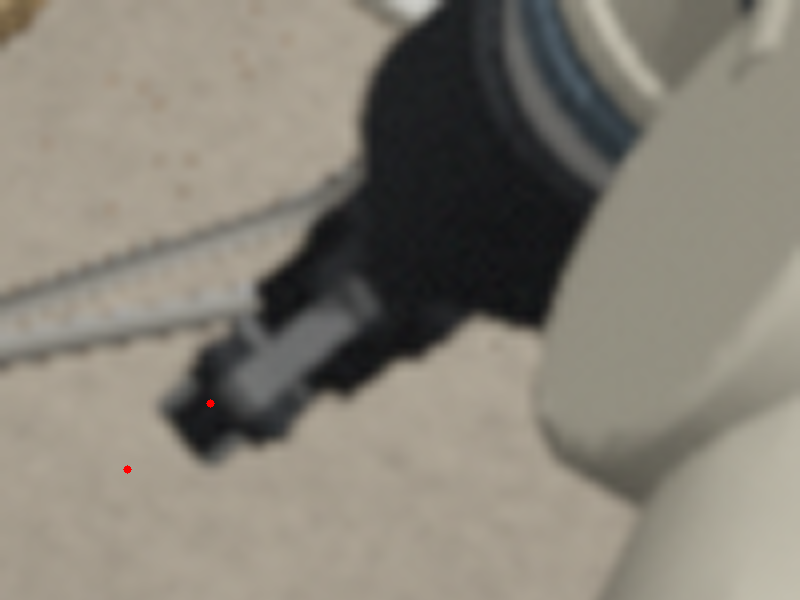

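View pics/t2.png

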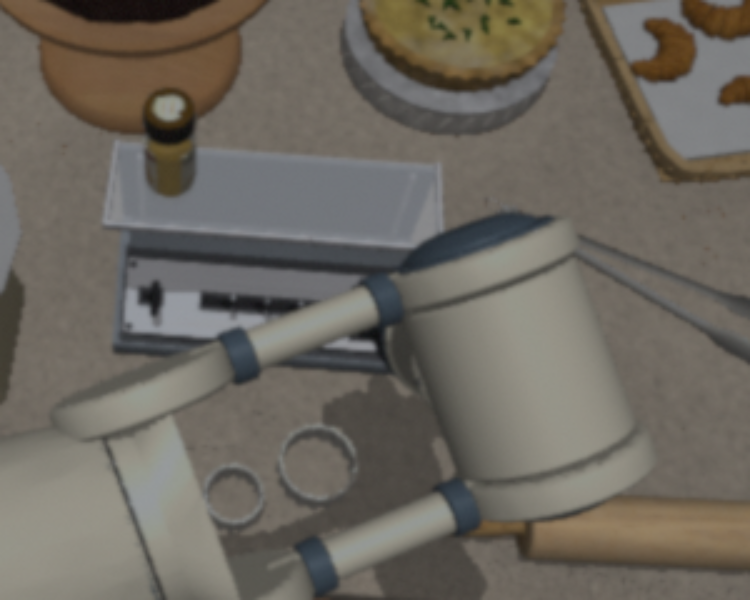

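Emit:
{"fn": "carry_out", "kwargs": {
  "deltas": [
    {"travel": [10,2,-21],"delta_rot": [0,0,0],"jaw": 0},
    {"travel": [19,2,-41],"delta_rot": [0,0,0],"jaw": 0},
    {"travel": [19,2,-41],"delta_rot": [0,0,0],"jaw": 0},
    {"travel": [19,2,-41],"delta_rot": [0,0,0],"jaw": 0}
  ]
}}

```text
time_s: 5.22
eef_pos: [0.4785, -0.4679, 0.0924]
ee_rot: [0.001, 0.966, 0.0, 0.259]
contact_force: [0.9, 0.6, 0.7]
gripper_width: -0.004
```

```bash
cat > look.py <<'E'
from h import *
import sys
from scipy.spatial.transform import Rotation as R
s=robot.get_state();w=s["ee_rot"];M=R.from_quat([*w[1:],w[0]]).as_matrix()
print(s["time_s"],s["eef_pos"].round(4),s["contact_force"].round(2),M[:,2].round(3),M[:,1].round(3), "axial",-(s["contact_force"]@M[:,2]).round(2))
if len(sys.argv)>1:
    im=imaging.grab_frame("scene")[:,:,::-1].copy()
    a=cv2.resize(im[130:230,255:385],(780,600),interpolation=cv2.INTER_CUBIC)
    p=(proj("scene",s["eef_pos"])-[255,130])*6;cv2.circle(a,tuple(int(v) for v in p),3,(0,0,255),-1);print(p)
    cv2.imwrite(f"pics/{sys.argv[1]}.png",a)
E
python3 look.py s5
```

```text
5.225 [ 0.4785 -0.4679  0.0924] [0.85 0.55 0.72] [ 0.501 -0.002 -0.866] [-0.    -1.     0.002] axial 0.2
[472.80403365 240.51126476]
```

View pics/s5.png

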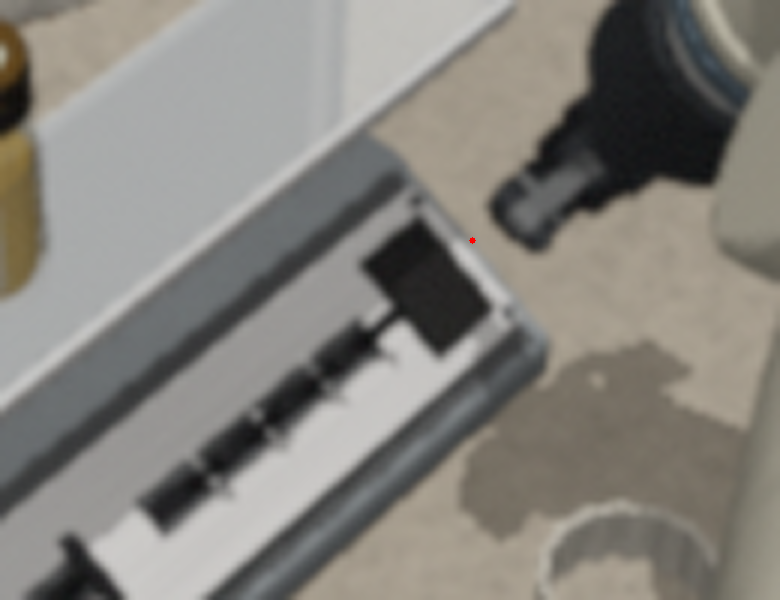

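Emit:
{"fn": "carry_out", "kwargs": {
  "deltas": [
    {"travel": [7,0,-12],"delta_rot": [0,0,0],"jaw": 0},
    {"travel": [13,0,-22],"delta_rot": [0,0,0],"jaw": 0},
    {"travel": [13,0,-22],"delta_rot": [0,0,0],"jaw": 0},
    {"travel": [13,0,-22],"delta_rot": [0,0,0],"jaw": 0}
  ]
}}

```text
time_s: 5.78
eef_pos: [0.4916, -0.4671, 0.0686]
ee_rot: [-0.0, 0.966, 0.0, 0.259]
contact_force: [0.5, 0.4, 0.4]
gripper_width: 0.001
```

```bash
python3 look.py s6
```

```text
5.775 [ 0.4916 -0.4671  0.0686] [0.48 0.41 0.43] [ 0.5    0.    -0.866] [ 0.001 -1.    -0.   ] axial 0.13
[442.18497695 266.24023321]
```

View pics/s6.png

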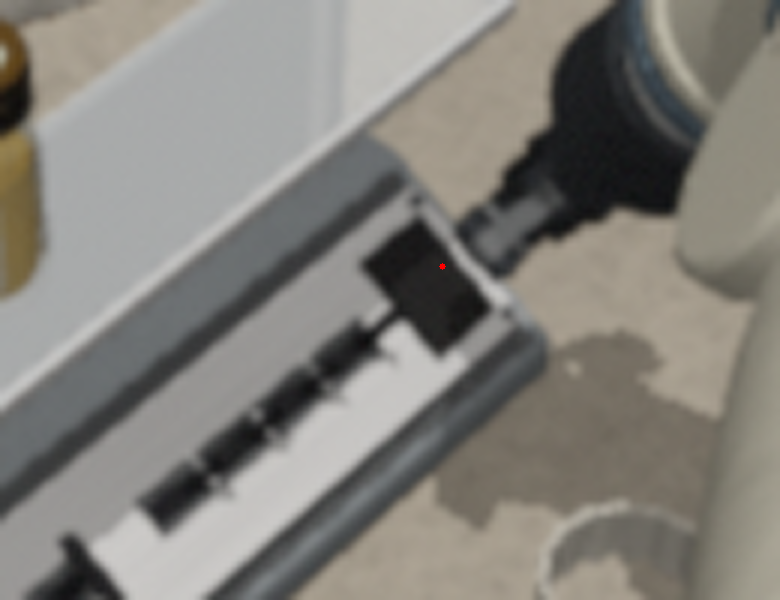

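Emit:
{"fn": "carry_out", "kwargs": {
  "deltas": [
    {"travel": [2,0,-3.5],"delta_rot": [0,0,0],"jaw": 0},
    {"travel": [3,0,-5.2],"delta_rot": [0,0,0],"jaw": 0},
    {"travel": [3,0,-5.2],"delta_rot": [0,0,0],"jaw": 0}
  ]
}}

```text
time_s: 6.2
eef_pos: [0.4945, -0.4671, 0.0633]
ee_rot: [-0.0, 0.966, 0.0, 0.259]
contact_force: [-0.0, -0.0, -0.2]
gripper_width: 0.001
```

Emit:
{"fn": "carry_out", "kwargs": {
  "deltas": [
    {"travel": [1,0,-1.7],"delta_rot": [0,0,0],"jaw": 0},
    {"travel": [2,0,-3.5],"delta_rot": [0,0,0],"jaw": 0},
    {"travel": [2,0,-3.5],"delta_rot": [0,0,0],"jaw": 0}
  ]
}}

```text
time_s: 6.58
eef_pos: [0.4965, -0.467, 0.0597]
ee_rot: [-0.0, 0.966, 0.0, 0.259]
contact_force: [0.3, 1.3, 0.9]
gripper_width: 0.002
```

Emit:
{"fn": "carry_out", "kwargs": {
  "deltas": [
    {"travel": [1,0,-1.7],"delta_rot": [0,0,0],"jaw": 0},
    {"travel": [2,0,-3.5],"delta_rot": [0,0,0],"jaw": 0},
    {"travel": [2,0,-3.5],"delta_rot": [0,0,0],"jaw": 0}
  ]
}}

```text
time_s: 6.95
eef_pos: [0.4986, -0.467, 0.0562]
ee_rot: [-0.0, 0.966, 0.0, 0.259]
contact_force: [0.6, -0.1, 0.1]
gripper_width: -0.0
```

```bash
python3 look.py s7;python3 look.py
```

```text
6.95 [ 0.4986 -0.467   0.0562] [ 0.64 -0.09  0.07] [ 0.5    0.    -0.866] [ 0. -1. -0.] axial -0.26
[427.26717097 278.37176169]
7.0 [ 0.4985 -0.4671  0.0564] [-0.01 -0.42  0.29] [ 0.5    0.    -0.866] [ 0. -1. -0.] axial 0.25
```

View pics/s7.png

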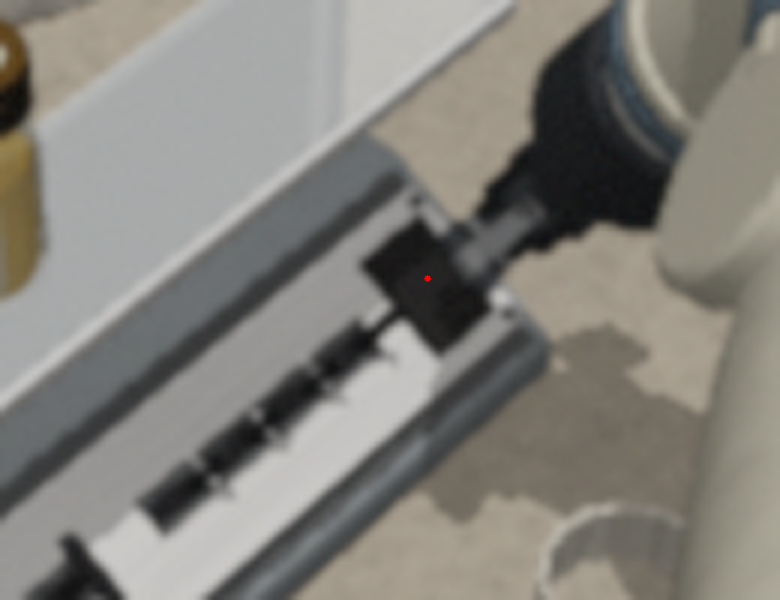

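Emit:
{"fn": "carry_out", "kwargs": {
  "deltas": [
    {"travel": [1,0,-1.7],"delta_rot": [0,0,0],"jaw": 0},
    {"travel": [2,0,-3.5],"delta_rot": [0,0,0],"jaw": 0},
    {"travel": [2,0,-3.5],"delta_rot": [0,0,0],"jaw": 0}
  ]
}}

```text
time_s: 7.38
eef_pos: [0.5006, -0.467, 0.0528]
ee_rot: [-0.0, 0.966, 0.0, 0.259]
contact_force: [0.1, -0.2, -0.2]
gripper_width: 0.005
```

Emit:
{"fn": "carry_out", "kwargs": {
  "deltas": [
    {"travel": [1,0,-1.7],"delta_rot": [0,0,0],"jaw": 0},
    {"travel": [2,0,-3.5],"delta_rot": [0,0,0],"jaw": 0},
    {"travel": [2,0,-3.5],"delta_rot": [0,0,0],"jaw": 0}
  ]
}}

```text
time_s: 7.75
eef_pos: [0.5025, -0.467, 0.0492]
ee_rot: [-0.0, 0.966, 0.0, 0.259]
contact_force: [-0.4, 0.1, 0.7]
gripper_width: 0.001
```

```bash
python3 look.py s8
```

```text
7.75 [ 0.5025 -0.467   0.0492] [-0.36  0.11  0.71] [ 0.5    0.    -0.866] [ 0. -1. -0.] axial 0.79
[418.87215674 285.08849668]
```

View pics/s8.png

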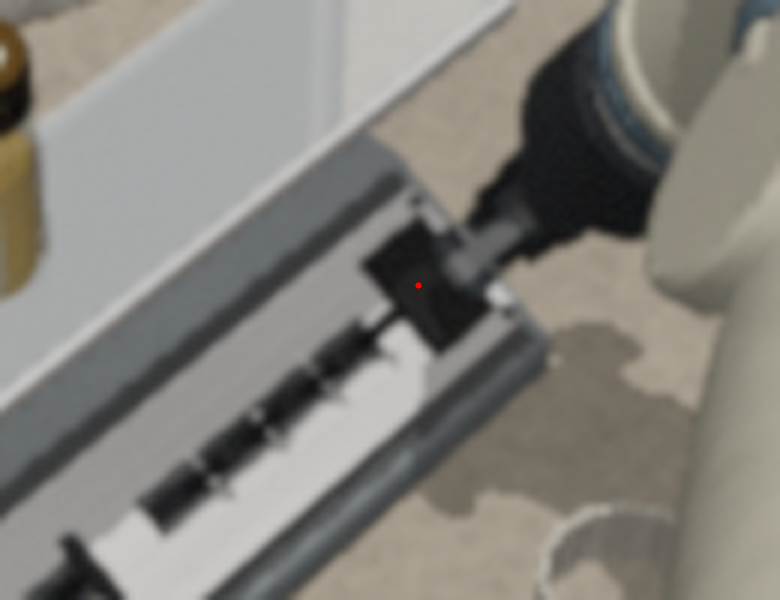

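Emit:
{"fn": "carry_out", "kwargs": {
  "deltas": [
    {"travel": [0.7,0,-1.2],"delta_rot": [0,0,0],"jaw": 0},
    {"travel": [1.4,0,-2.4],"delta_rot": [0,0,0],"jaw": 0}
  ]
}}

```text
time_s: 8.05
eef_pos: [0.504, -0.4672, 0.0472]
ee_rot: [0.0, 0.966, 0.0, 0.259]
contact_force: [1.1, 0.9, -0.7]
gripper_width: 0.004
```

Emit:
{"fn": "carry_out", "kwargs": {
  "deltas": [
    {"travel": [0.7,0,-1.2],"delta_rot": [0,0,0],"jaw": 0},
    {"travel": [1.4,0,-2.4],"delta_rot": [0,0,0],"jaw": 0}
  ]
}}

```text
time_s: 8.3
eef_pos: [0.5054, -0.4672, 0.0447]
ee_rot: [0.0, 0.966, 0.0, 0.259]
contact_force: [-0.5, 0.3, -0.4]
gripper_width: 0.003
```

Emit:
{"fn": "carry_out", "kwargs": {
  "deltas": [
    {"travel": [0.7,0,-1.2],"delta_rot": [0,0,0],"jaw": 0},
    {"travel": [1.4,0,-2.4],"delta_rot": [0,0,0],"jaw": 0}
  ]
}}

```text
time_s: 8.55
eef_pos: [0.5068, -0.4671, 0.0423]
ee_rot: [0.0, 0.966, 0.0, 0.259]
contact_force: [-0.0, -0.6, 0.2]
gripper_width: -0.001
```

Emit:
{"fn": "carry_out", "kwargs": {
  "deltas": [
    {"travel": [0.7,0,-1.2],"delta_rot": [0,0,0],"jaw": 0},
    {"travel": [1.4,0,-2.4],"delta_rot": [0,0,0],"jaw": 0}
  ]
}}

```text
time_s: 8.8
eef_pos: [0.5082, -0.4672, 0.0399]
ee_rot: [0.0, 0.966, 0.0, 0.259]
contact_force: [0.1, -0.2, -0.0]
gripper_width: -0.0
```

```bash
python3 look.py s9
```

```text
8.8 [ 0.5082 -0.4672  0.0399] [ 0.15 -0.23 -0.03] [ 0.5   -0.    -0.866] [ 0. -1.  0.] axial -0.1
[407.36290656 293.19060839]
```

View pics/s9.png

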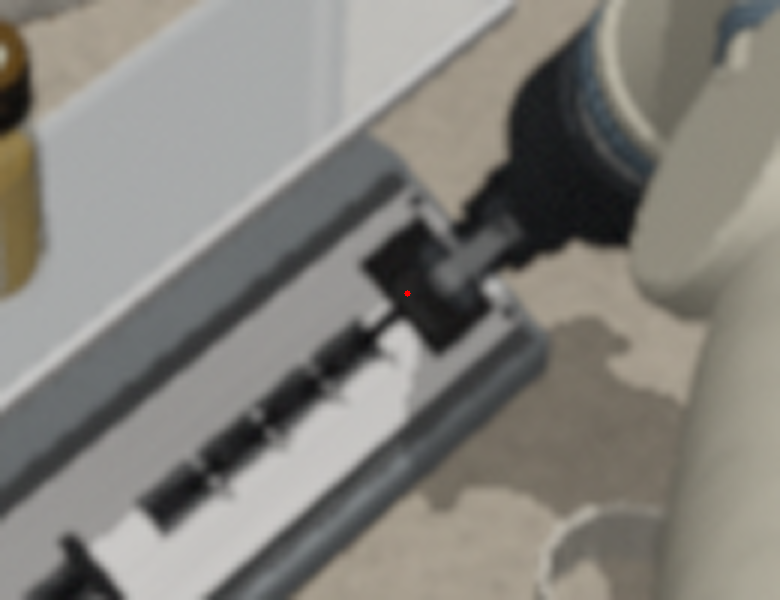

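Emit:
{"fn": "carry_out", "kwargs": {
  "deltas": [
    {"travel": [0.7,0,-1.2],"delta_rot": [0,0,0],"jaw": 0},
    {"travel": [1.4,0,-2.4],"delta_rot": [0,0,0],"jaw": 0}
  ]
}}

```text
time_s: 9.1
eef_pos: [0.5096, -0.4672, 0.0375]
ee_rot: [0.0, 0.966, 0.0, 0.259]
contact_force: [-0.5, 0.2, 1.4]
gripper_width: 0.001
```

Emit:
{"fn": "carry_out", "kwargs": {
  "deltas": [
    {"travel": [0.7,0,-1.2],"delta_rot": [0,0,0],"jaw": 0},
    {"travel": [1.4,0,-2.4],"delta_rot": [0,0,0],"jaw": 0}
  ]
}}

```text
time_s: 9.35
eef_pos: [0.511, -0.4672, 0.0351]
ee_rot: [0.0, 0.966, 0.0, 0.259]
contact_force: [0.7, -0.1, -0.4]
gripper_width: -0.001
```

Emit:
{"fn": "carry_out", "kwargs": {
  "deltas": [
    {"travel": [0.7,0,-1.2],"delta_rot": [0,0,0],"jaw": 0},
    {"travel": [1.4,0,-2.4],"delta_rot": [0,0,0],"jaw": 0}
  ]
}}

```text
time_s: 9.6
eef_pos: [0.5124, -0.4672, 0.0327]
ee_rot: [0.0, 0.966, 0.0, 0.259]
contact_force: [0.1, -0.2, 0.0]
gripper_width: 0.003
```

```bash
python3 look.py s10; python3 - <<'E'
from h import *
im=imaging.grab_frame("top")[:,:,::-1];cv2.imwrite("pics/t3.png",cv2.resize(im[140:280,230:420],(760,560),interpolation=cv2.INTER_CUBIC))
E
```

```text
9.6 [ 0.5124 -0.4672  0.0327] [ 0.13 -0.16  0.04] [ 0.5   -0.    -0.866] [ 0. -1.  0.] axial -0.03
[398.80270692 299.8007093 ]
```

View pics/s10.png

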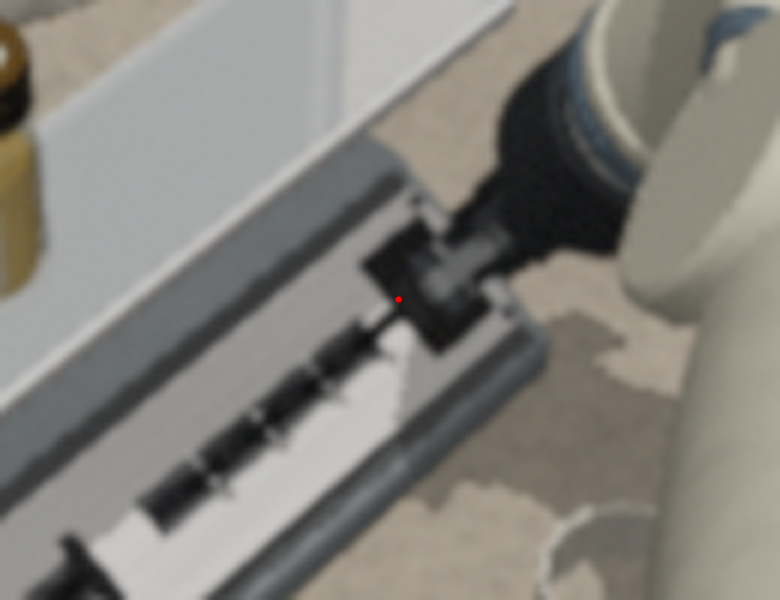

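View pics/t3.png

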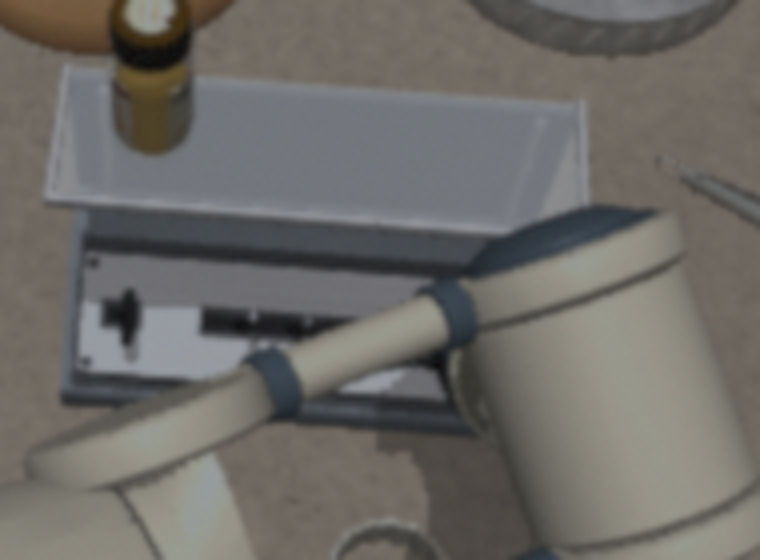

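Emit:
{"fn": "carry_out", "kwargs": {
  "deltas": [
    {"travel": [0.7,0,-1.2],"delta_rot": [0,0,0],"jaw": 0},
    {"travel": [1.4,0,-2.4],"delta_rot": [0,0,0],"jaw": 0}
  ]
}}

```text
time_s: 9.95
eef_pos: [0.5137, -0.4672, 0.0307]
ee_rot: [0.0, 0.966, 0.0, 0.259]
contact_force: [-3.5, 1.6, 2.2]
gripper_width: -0.002
```

Emit:
{"fn": "carry_out", "kwargs": {
  "deltas": [
    {"travel": [0.7,0,-1.2],"delta_rot": [0,0,0],"jaw": 0},
    {"travel": [1.4,0,-2.4],"delta_rot": [0,0,0],"jaw": 0}
  ]
}}

```text
time_s: 10.2
eef_pos: [0.5149, -0.4673, 0.0286]
ee_rot: [0.0, 0.966, 0.0, 0.259]
contact_force: [-7.3, 3.3, 7.3]
gripper_width: 0.001
```

```bash
python3 look.py s11; python3 - <<'E'
from h import *
print(robot.get_state()["ft_torque"])
im=cv2.imread("pics/s11.png")[150:400,300:560]; im=cv2.convertScaleAbs(im,alpha=2.2,beta=10)
cv2.imwrite("pics/s11b.png",cv2.resize(im,(624,600),interpolation=cv2.INTER_CUBIC))
E
```

```text
10.2 [ 0.5149 -0.4673  0.0286] [-7.33  3.3   7.25] [ 0.5   -0.    -0.866] [ 0.001 -1.     0.001] axial 9.95
[393.97822912 303.18189821]
[0.50551548 0.68690615 0.19043874]
```

View pics/s11b.png

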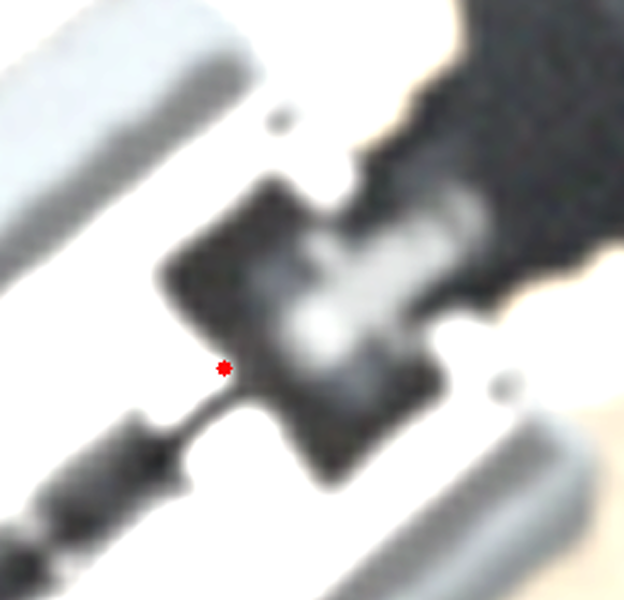

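Emit:
{"fn": "carry_out", "kwargs": {
  "deltas": [
    {"travel": [0,0,0],"delta_rot": [0,0,0],"jaw": 0},
    {"travel": [0,0,0],"delta_rot": [0,0,0],"jaw": 0}
  ]
}}

```text
time_s: 10.5
eef_pos: [0.5148, -0.4673, 0.0287]
ee_rot: [0.0, 0.966, 0.0, 0.259]
contact_force: [-7.9, 3.6, 6.5]
gripper_width: -0.001
```

```bash
cat >> look.py <<'E'
e=s["eef_pos"];print("n mm",(1e3*(-.5*e[0]+.8660254*e[2])).round(2),"u mm",(1e3*(.8660254*e[0]+.5*e[2])).round(2),"yrel",(1e3*(e[1]+.368)).round(1),"Fn",(-.5*s["contact_force"][0]+.866*s["contact_force"][2]).round(2))
E
python3 look.py;python3 look.py
```

```text
10.5 [ 0.5148 -0.4673  0.0287] [-7.91  3.63  6.53] [ 0.5   -0.    -0.866] [ 0.001 -1.     0.   ] axial 9.61
n mm -232.52 u mm 460.18 yrel -99.3 Fn 9.61
10.5 [ 0.5148 -0.4673  0.0287] [-7.91  3.63  6.53] [ 0.5   -0.    -0.866] [ 0.001 -1.     0.   ] axial 9.61
n mm -232.52 u mm 460.18 yrel -99.3 Fn 9.61
```

Emit:
{"fn": "carry_out", "kwargs": {
  "deltas": [
    {"travel": [-1.3,0,2.2],"delta_rot": [0,0,0],"jaw": 0},
    {"travel": [-1.3,0,2.2],"delta_rot": [0,0,0],"jaw": 0}
  ]
}}

```text
time_s: 10.75
eef_pos: [0.5138, -0.4673, 0.0306]
ee_rot: [0.0, 0.966, 0.0, 0.259]
contact_force: [-3.5, 1.1, 3.9]
gripper_width: 0.0
```

```bash
python3 look.py
```

```text
10.75 [ 0.5138 -0.4673  0.0306] [-3.52  1.12  3.93] [ 0.5   -0.    -0.866] [ 0.    -1.     0.001] axial 5.16
n mm -230.42 u mm 460.24 yrel -99.3 Fn 5.16
```

Emit:
{"fn": "carry_out", "kwargs": {
  "deltas": [
    {"travel": [-2.5,0,4.3],"delta_rot": [0,0,0],"jaw": 0},
    {"travel": [-4.9,0,8.4],"delta_rot": [0,0,0],"jaw": 0},
    {"travel": [-4.9,0,8.4],"delta_rot": [0,0,0],"jaw": 0}
  ]
}}

```text
time_s: 11.12
eef_pos: [0.509, -0.4674, 0.0389]
ee_rot: [0.0, 0.966, 0.0, 0.259]
contact_force: [-0.5, 0.7, -0.1]
gripper_width: 0.001
```

```bash
python3 look.py s12
```

```text
11.125 [ 0.509  -0.4674  0.0389] [-0.49  0.72 -0.15] [ 0.5   -0.001 -0.866] [ 0.    -1.     0.001] axial 0.12
[406.10741793 293.53000662]
n mm -220.81 u mm 460.27 yrel -99.4 Fn 0.12
```

View pics/s12.png

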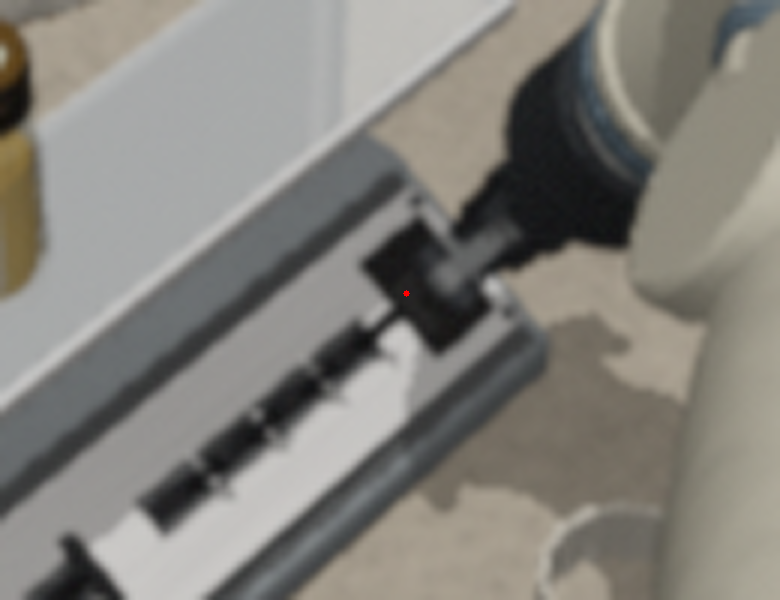

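Emit:
{"fn": "carry_out", "kwargs": {
  "deltas": [
    {"travel": [-0.2,6,0.3],"delta_rot": [0,0,0],"jaw": 0},
    {"travel": [-0.2,12,0.3],"delta_rot": [0,0,0],"jaw": 0},
    {"travel": [-0.2,18,0.3],"delta_rot": [0,0,0],"jaw": 0},
    {"travel": [-0.2,24,0.3],"delta_rot": [0,0,0],"jaw": 0},
    {"travel": [-0.2,30,0.3],"delta_rot": [0,0,0],"jaw": 0}
  ]
}}

```text
time_s: 11.8
eef_pos: [0.5087, -0.4374, 0.0395]
ee_rot: [0.001, 0.966, 0.0, 0.259]
contact_force: [-0.3, -1.1, 1.8]
gripper_width: 0.003
```

```bash
python3 look.py s13
```

```text
11.8 [ 0.5087 -0.4374  0.0395] [-0.27 -1.09  1.83] [ 0.5   -0.001 -0.866] [-0.    -1.     0.002] axial 1.72
[357.3733497  334.77927071]
n mm -220.16 u mm 460.31 yrel -69.4 Fn 1.72
```

View pics/s13.png

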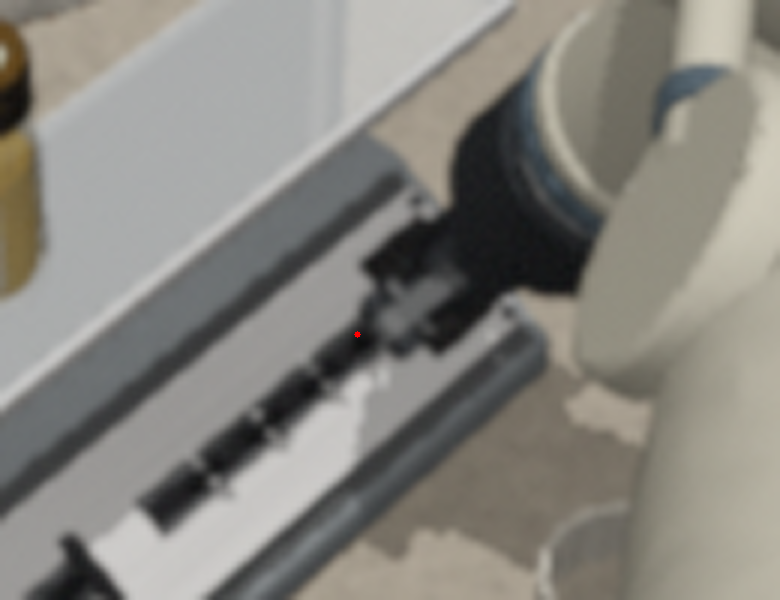

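Emit:
{"fn": "carry_out", "kwargs": {
  "deltas": [
    {"travel": [0.1,8,-0.2],"delta_rot": [0,0,0],"jaw": 0},
    {"travel": [0.1,16,-0.2],"delta_rot": [0,0,0],"jaw": 0},
    {"travel": [0.1,24,-0.2],"delta_rot": [0,0,0],"jaw": 0},
    {"travel": [0.1,32,-0.2],"delta_rot": [0,0,0],"jaw": 0},
    {"travel": [0.1,40,-0.2],"delta_rot": [0,0,0],"jaw": 0}
  ]
}}

```text
time_s: 12.48
eef_pos: [0.509, -0.3968, 0.0391]
ee_rot: [0.0, 0.966, 0.0, 0.259]
contact_force: [0.2, -3.1, 0.2]
gripper_width: 0.002
```

```bash
python3 look.py s14
```

```text
12.475 [ 0.509  -0.3968  0.0391] [ 0.17 -3.11  0.23] [ 0.5   -0.    -0.866] [ 0.    -1.     0.001] axial 0.11
[288.20820875 393.25558247]
n mm -220.66 u mm 460.34 yrel -28.8 Fn 0.11
```

View pics/s14.png

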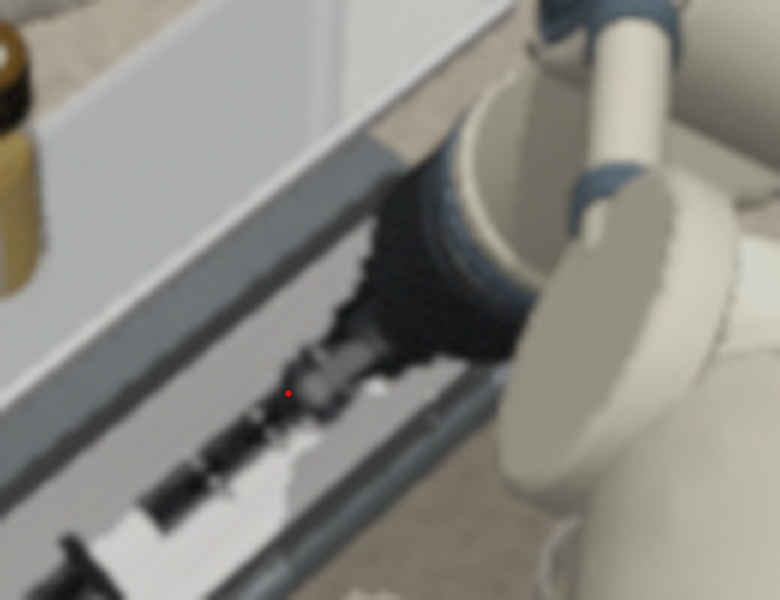

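Emit:
{"fn": "carry_out", "kwargs": {
  "deltas": [
    {"travel": [-0.1,8,0.2],"delta_rot": [0,0,0],"jaw": 0},
    {"travel": [-0.1,16,0.2],"delta_rot": [0,0,0],"jaw": 0},
    {"travel": [-0.1,24,0.2],"delta_rot": [0,0,0],"jaw": 0},
    {"travel": [-0.1,32,0.2],"delta_rot": [0,0,0],"jaw": 0},
    {"travel": [-0.1,40,0.2],"delta_rot": [0,0,0],"jaw": 0}
  ]
}}

```text
time_s: 13.15
eef_pos: [0.5086, -0.3561, 0.0381]
ee_rot: [-0.0, 0.966, 0.0, 0.258]
contact_force: [0.3, -2.6, 1.0]
gripper_width: 0.001
```

```bash
python3 look.py
```

```text
13.15 [ 0.5086 -0.3561  0.0381] [ 0.34 -2.6   0.99] [ 0.499  0.001 -0.866] [ 0.001 -1.    -0.001] axial 0.69
n mm -221.24 u mm 459.49 yrel 11.9 Fn 0.69
```

Emit:
{"fn": "carry_out", "kwargs": {
  "deltas": [
    {"travel": [-0.3,7,0.7],"delta_rot": [0,0,0],"jaw": 0},
    {"travel": [-0.3,14,0.8],"delta_rot": [0,0,0],"jaw": 0},
    {"travel": [-0.3,21,0.9],"delta_rot": [0,0,0],"jaw": 0},
    {"travel": [-0.3,28,0.9],"delta_rot": [0,0,0],"jaw": 0}
  ]
}}

```text
time_s: 13.65
eef_pos: [0.5083, -0.3282, 0.0391]
ee_rot: [-0.001, 0.966, 0.0, 0.259]
contact_force: [0.4, -1.3, 0.2]
gripper_width: 0.004
```

```bash
python3 look.py s15
```

```text
13.65 [ 0.5083 -0.3282  0.0391] [ 0.41 -1.32  0.17] [ 0.499  0.001 -0.866] [ 0.001 -1.    -0.001] axial -0.05
[168.43029051 496.69951236]
n mm -220.29 u mm 459.79 yrel 39.8 Fn -0.05
```

View pics/s15.png

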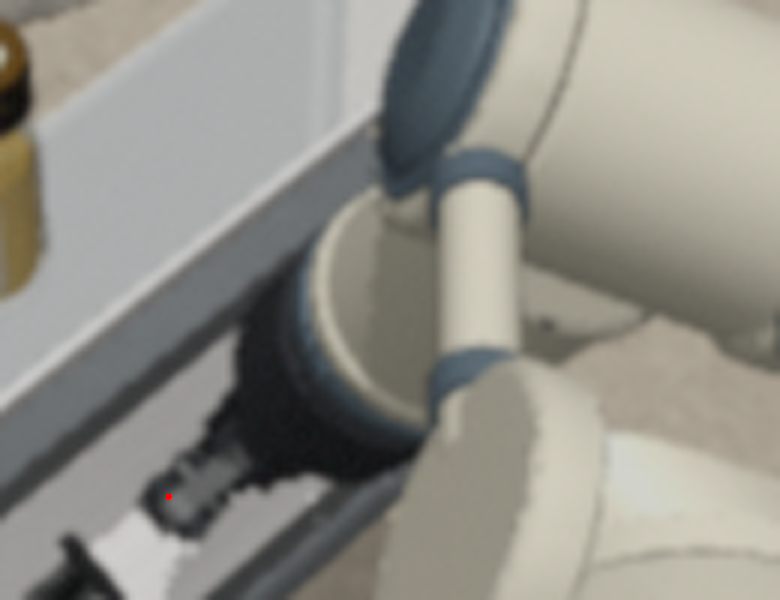

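```bash
cat > zoom.py <<'E'
from h import *
import sys
im=imaging.grab_frame("scene")[:,:,::-1]
def f(im,n):
    a=im[190:255,245:310]; a=cv2.convertScaleAbs(a,alpha=1.5,beta=10);cv2.imwrite(f"pics/{n}.png",cv2.resize(a,(600,600),interpolation=cv2.INTER_CUBIC))
f(im,sys.argv[1]);f(cv2.imread("pics/scene0.png"),"z0")
k=600/65
for nm,z in(("plate",0),("up22",.022)):
  for y in (36,61,90,104):
    # camera-frame estimate of plate centre (.501,-.368,.051), normal (-.5,0,.866)
    print(nm,y,((proj("scene",np.array([.501-.5*z,-.368+y/1e3,.051+.866*z]))-[245,190])*k).round())
E
python3 zoom.py z1; python3 look.py
```

```text
plate 36 [383. 188.]
plate 61 [312. 248.]
plate 90 [228. 319.]
plate 104 [187. 354.]
up22 36 [414. 164.]
up22 61 [343. 225.]
up22 90 [258. 297.]
up22 104 [216. 332.]
13.75 [ 0.5084 -0.3276  0.039 ] [-0.26 -0.43  0.95] [ 0.499  0.002 -0.866] [ 0.002 -1.    -0.002] axial 0.96
n mm -220.37 u mm 459.79 yrel 40.4 Fn 0.96
```

View pics/z1.png

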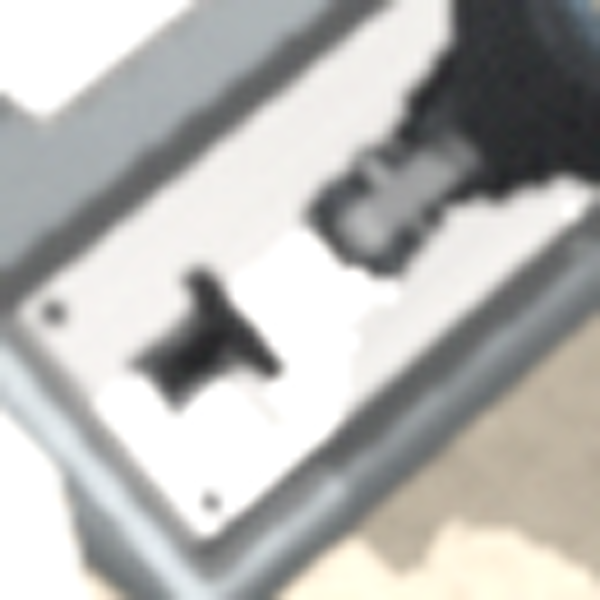

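View pics/z0.png

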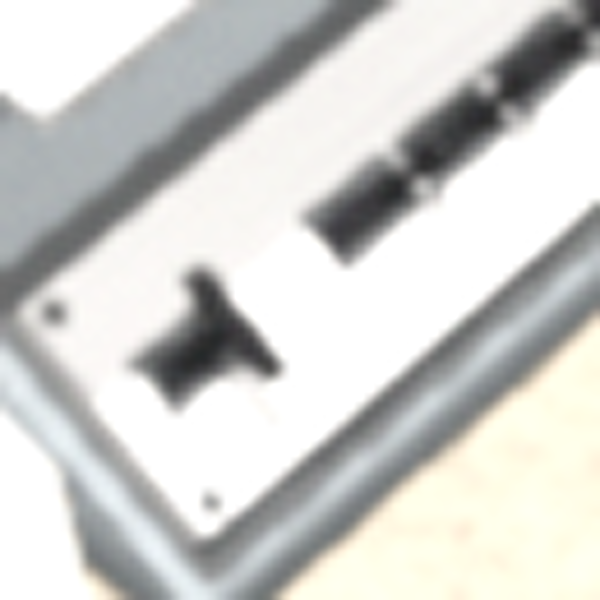

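Emit:
{"fn": "carry_out", "kwargs": {
  "deltas": [
    {"travel": [0,5,0.1],"delta_rot": [0,0,0],"jaw": 0},
    {"travel": [0,10,0.1],"delta_rot": [0,0,0],"jaw": 0},
    {"travel": [0,13,0.1],"delta_rot": [0,0,0],"jaw": 0},
    {"travel": [0,13,0.1],"delta_rot": [0,0,0],"jaw": 0}
  ]
}}

```text
time_s: 14.25
eef_pos: [0.5085, -0.3155, 0.0398]
ee_rot: [-0.0, 0.966, 0.0, 0.259]
contact_force: [-1.1, -0.0, 1.0]
gripper_width: -0.004
```

```bash
python3 zoom.py z2; python3 look.py
```

```text
plate 36 [383. 188.]
plate 61 [312. 248.]
plate 90 [228. 319.]
plate 104 [187. 354.]
up22 36 [414. 164.]
up22 61 [343. 225.]
up22 90 [258. 297.]
up22 104 [216. 332.]
14.3 [ 0.5085 -0.3156  0.0398] [-1.05  0.41  1.37] [ 0.5    0.001 -0.866] [ 0.001 -1.    -0.001] axial 1.71
n mm -219.79 u mm 460.22 yrel 52.4 Fn 1.71
```

View pics/z2.png

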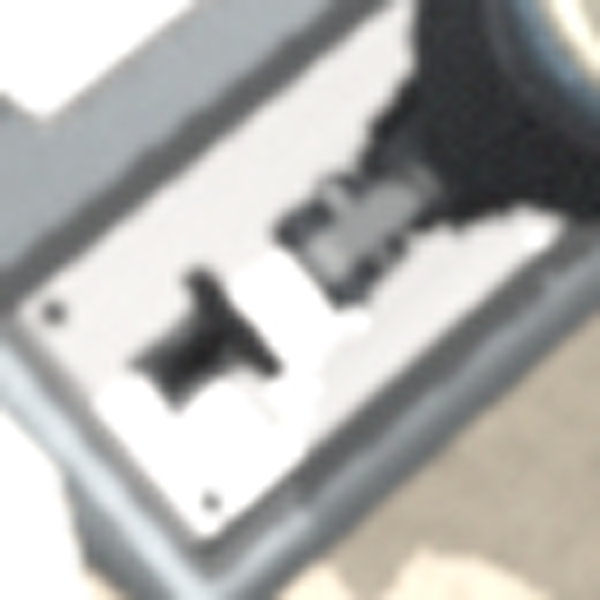

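Emit:
{"fn": "carry_out", "kwargs": {
  "deltas": [
    {"travel": [0.1,2,-0.3],"delta_rot": [0,0,0],"jaw": 0},
    {"travel": [0.2,4,-0.4],"delta_rot": [0,0,0],"jaw": 0},
    {"travel": [0.2,4,-0.4],"delta_rot": [0,0,0],"jaw": 0}
  ]
}}

```text
time_s: 14.68
eef_pos: [0.5087, -0.312, 0.0394]
ee_rot: [-0.0, 0.966, 0.0, 0.259]
contact_force: [-0.2, -1.2, 1.7]
gripper_width: 0.003
```

```bash
python3 zoom.py z3; python3 look.py;python3 - <<'E'
from h import *
im=imaging.grab_frame("top")[:,:,::-1];cv2.imwrite("pics/t4.png",cv2.resize(im[140:280,230:420],(760,560),interpolation=cv2.INTER_CUBIC))
im=imaging.grab_frame("scene")[:,:,::-1];cv2.imwrite("pics/s16.png",cv2.resize(im[130:280,215:415],(800,600),interpolation=cv2.INTER_CUBIC))
E
```

```text
plate 36 [383. 188.]
plate 61 [312. 248.]
plate 90 [228. 319.]
plate 104 [187. 354.]
up22 36 [414. 164.]
up22 61 [343. 225.]
up22 90 [258. 297.]
up22 104 [216. 332.]
14.725 [ 0.5087 -0.312   0.0395] [-0.07 -0.25  0.31] [ 0.5    0.    -0.866] [ 0.001 -1.     0.   ] axial 0.31
n mm -220.17 u mm 460.27 yrel 56.0 Fn 0.31
```

View pics/t4.png

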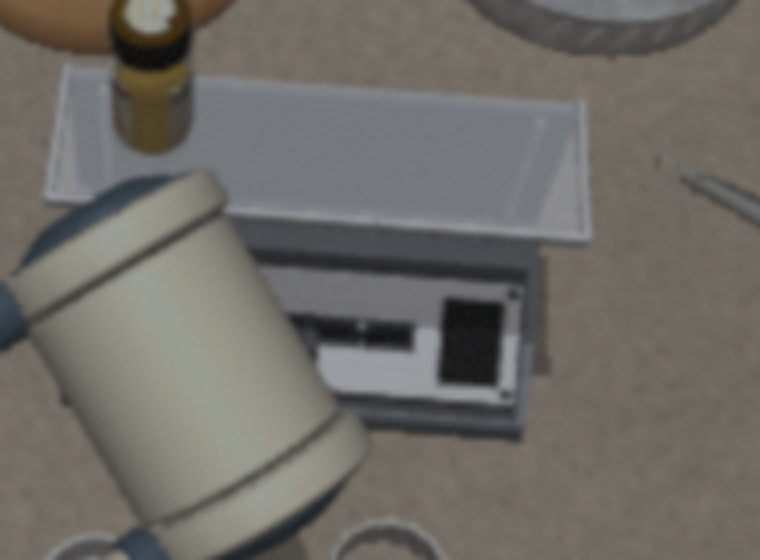

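View pics/s16.png

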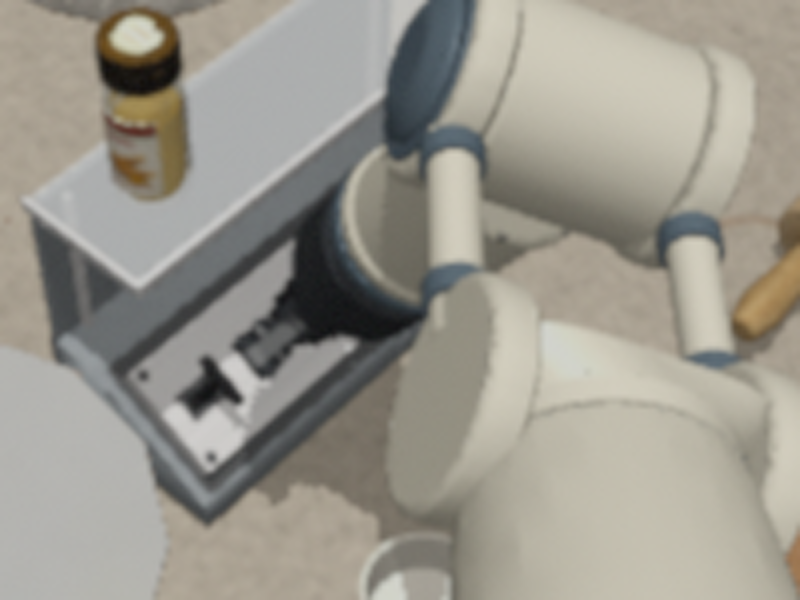

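View pics/z3.png

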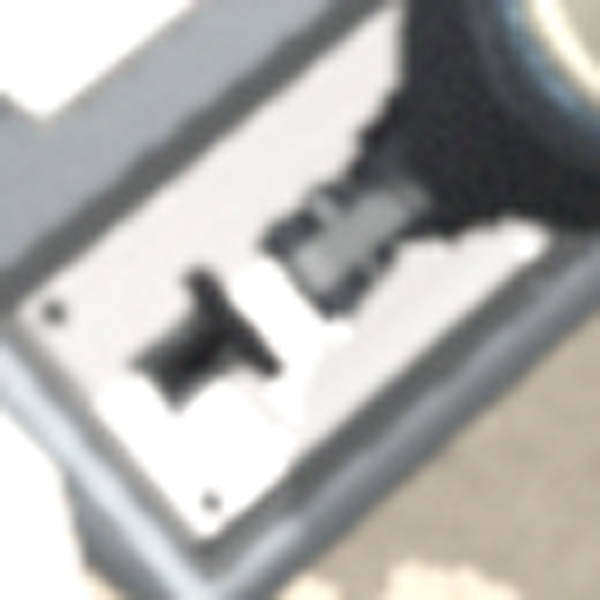

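Emit:
{"fn": "carry_out", "kwargs": {
  "deltas": [
    {"travel": [-4,0,6.9],"delta_rot": [0,0,0],"jaw": 0},
    {"travel": [-8,0,13.9],"delta_rot": [0,0,0],"jaw": 0},
    {"travel": [-8,0,13.9],"delta_rot": [0,0,0],"jaw": 0}
  ]
}}

```text
time_s: 15.2
eef_pos: [0.5008, -0.3128, 0.0548]
ee_rot: [0.001, 0.966, 0.0, 0.259]
contact_force: [-0.5, 0.5, 0.4]
gripper_width: 0.001
```

```bash
python3 zoom.py z4; python3 look.py;python3 - <<'E'
from h import *
im=imaging.grab_frame("top")[:,:,::-1];a=cv2.convertScaleAbs(im[205:250,290:380],alpha=2,beta=0);cv2.imwrite("pics/t5.png",cv2.resize(a,(800,400),interpolation=cv2.INTER_CUBIC))
E
```

```text
plate 36 [383. 188.]
plate 61 [312. 248.]
plate 90 [228. 319.]
plate 104 [187. 354.]
up22 36 [414. 164.]
up22 61 [343. 225.]
up22 90 [258. 297.]
up22 104 [216. 332.]
15.25 [ 0.5007 -0.3126  0.0541] [-0.08 -0.03 -0.07] [ 0.501 -0.001 -0.866] [ 0.    -1.     0.001] axial -0.02
n mm -203.46 u mm 460.7 yrel 55.4 Fn -0.02
```

View pics/z4.png

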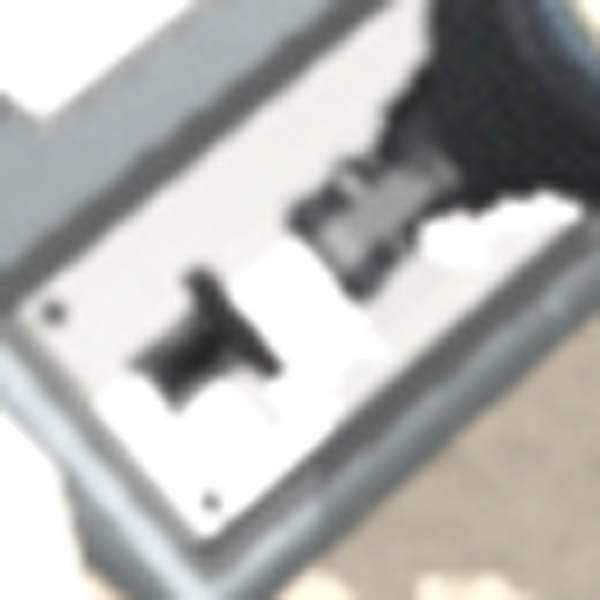

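View pics/t5.png

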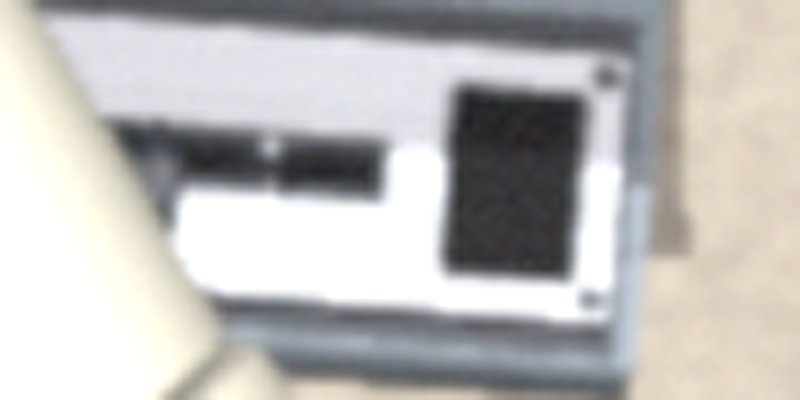

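Emit:
{"fn": "carry_out", "kwargs": {
  "deltas": [
    {"travel": [-0.5,-15,1],"delta_rot": [0,0,0],"jaw": 0},
    {"travel": [-0.5,-30,1],"delta_rot": [0,0,0],"jaw": 0},
    {"travel": [-0.5,-45,1],"delta_rot": [0,0,0],"jaw": 0},
    {"travel": [-0.5,-45,1],"delta_rot": [0,0,0],"jaw": 0}
  ]
}}

```text
time_s: 15.8
eef_pos: [0.4999, -0.3586, 0.054]
ee_rot: [-0.0, 0.966, -0.001, 0.259]
contact_force: [0.7, -0.0, -0.0]
gripper_width: -0.0
```

```bash
python3 zoom.py z5; python3 look.py
```

```text
plate 36 [383. 188.]
plate 61 [312. 248.]
plate 90 [228. 319.]
plate 104 [187. 354.]
up22 36 [414. 164.]
up22 61 [343. 225.]
up22 90 [258. 297.]
up22 104 [216. 332.]
15.85 [ 0.4999 -0.3579  0.0539] [-0.02 -0.27 -0.08] [ 0.5    0.    -0.866] [-0.001 -1.    -0.001] axial -0.05
n mm -203.25 u mm 459.9 yrel 10.1 Fn -0.05
```

View pics/z5.png

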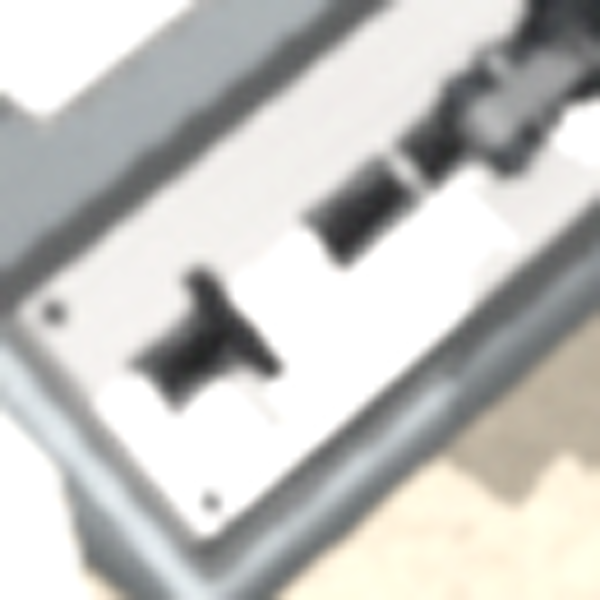

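Emit:
{"fn": "carry_out", "kwargs": {
  "deltas": [
    {"travel": [-15,0,26],"delta_rot": [0,0,0],"jaw": 0},
    {"travel": [-35,0,60],"delta_rot": [0,0,0],"jaw": 0},
    {"travel": [-55,0,95],"delta_rot": [0,0,0],"jaw": 0},
    {"travel": [-80,-30,130],"delta_rot": [0,0,0],"jaw": 0},
    {"travel": [-100,-75,170],"delta_rot": [0,0,0],"jaw": 0},
    {"travel": [-100,-125,180],"delta_rot": [0,0,0],"jaw": 0},
    {"travel": [-100,-170,180],"delta_rot": [0,0,0],"jaw": 0},
    {"travel": [-100,-170,180],"delta_rot": [0,0,0],"jaw": 0}
  ]
}}

```text
time_s: 16.85
eef_pos: [0.3994, -0.5291, 0.2313]
ee_rot: [-0.002, 0.966, -0.001, 0.258]
contact_force: [-1.2, 1.4, -0.1]
gripper_width: -0.001
```

```bash
python3 look.py;python3 - <<'E'
from h import *
im=imaging.grab_frame("scene")[:,:,::-1];cv2.imwrite("pics/f_s.png",cv2.resize(cv2.convertScaleAbs(im[145:260,225:365],alpha=1.3,beta=0),(730,600),interpolation=cv2.INTER_CUBIC))
im=imaging.grab_frame("top")[:,:,::-1];cv2.imwrite("pics/f_t.png",im)
E
```

```text
16.85 [ 0.3994 -0.5291  0.2313] [-1.17  1.4  -0.07] [ 0.498  0.003 -0.867] [-0.002 -1.    -0.004] axial 0.52
n mm 0.58 u mm 461.57 yrel -161.1 Fn 0.53
```

View pics/f_s.png

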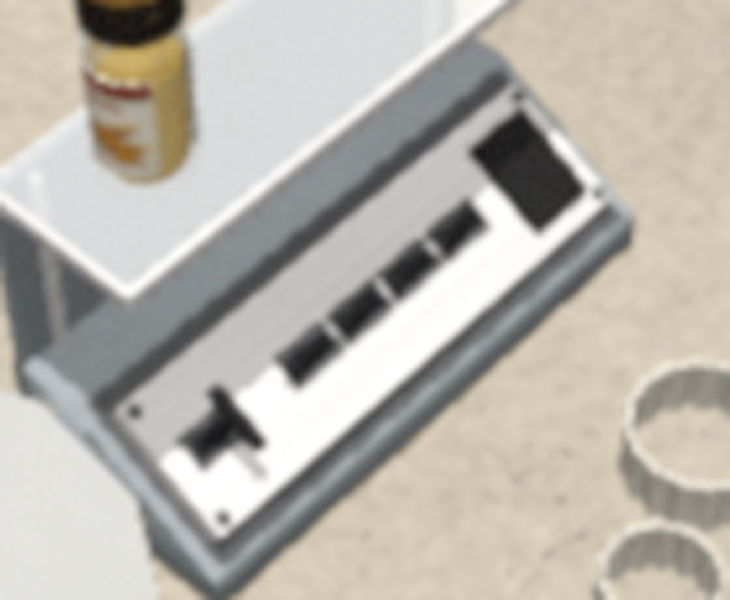

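View pics/f_t.png

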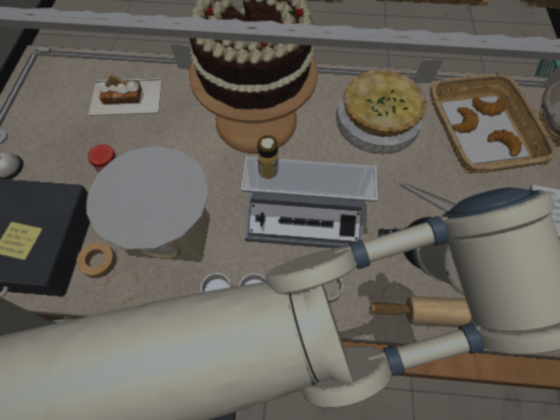

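```bash
python3 -c "
from rig import robot
print(robot.hand_in())"
```

```text
the job is handed in; nothing more can be done
None
```

I dragged all four lamp levers down in one continuous finger drag, backed the hand clear and handed the job in at about 17 s of the 38 s allowed. The hand-in gave no verdict.

**Height:** I touched the foam rest first and worked out where the plate is. I then dragged with the tip 12.7–14.1 mm above it. The highest reading came after lamp 4 was already down.

**Last checks:**
- **Lamps:** the final scene picture shows all four levers lying in their slots, with the gaps between them clear. I judged this by eye and did not measure the angles.
- **Chiller:** its lever looks the same as in the first picture, still leaning on.
- **Jar and pots:** the jar looks unmoved. In the last top view the arm partly hides the pots. I never went near them and read no contact force, but I did not measure them again.
- **Forces:** the highest reading was about 11 N on the foam and about 3 N during the drag.

**One disagreement:** the tool position the robot reported did not match the cameras. Contact came about 24 mm deeper along the finger than the pictures predicted, and the offset changed along the row. I therefore set the height from touch and the stopping point from the pictures. The finger's leading edge stopped at about y = +76 mm by the pictures, or +67 to +70 mm by the robot's own reading. Either way, that is past lamp 4's mark at +61 mm and short of the chiller bar at +90 mm.

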